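# Hang a ballast box level by feel

### The arm

A 6-joint arm with a two-finger parallel gripper is mounted at the origin on a cart in front of the work surface, level with it; the furniture and walls round the work are solid. World frame = base frame: x ahead of the robot, y to its left, z up, the work surface at z = 0. Lengths are in m, angles in degrees, forces in N, time in s.
With the tool pointing down it reaches from about 0.25 to 0.725 m from the base axis. Payload 9.7 kg.
Tool frame: the origin (TCP) lies at the very end of the fingers, on their centre line; the grasp point (between the pads) lies 19 mm behind it (bot.pinch_z is the distance from the TCP to the grasp point, in m); x points along the fingers, z is the direction in which the jaws open and shut, and the axes are right-handed (so a half turn about x gives the same grasp; the last joint's range is limited). The gripper opens to 85 mm and grips with 20 to 120 N. Pads are 22 mm wide; open, the fingers measure 114 mm over their backs; the gripper's body (76 mm by 85 mm) begins 54 mm behind the grasp point. The pads swing forward as they close: fully open they stand 13 mm farther back than shut.
Start: joints at [-64.687, 4.979, 10.078, 95.1, 0, 90], TCP at [0.235, -0.497, 0.231] pointing down, gripper open.
Joint ranges: [-179.16, 179.16], [-48.56, 103.87], [-65.8, 70.77], [-126.05, 130.52], [-82.76, 87.17], [-180, 180]. Speed limits (degrees/s): [127.2, 127.2, 147.25, 180, 180, 180].

### API

Orientations are given as [roll, pitch, yaw] about the fixed x, y, z axes, in that order (R = Rz(yaw) Ry(pitch) Rx(roll)).
In Python, from workcell import bot gives the robot as it stands.
- The arm moves only by the tool play_rows, never from a script. Its argument "rows" is a list of rows, each a list of 3 entries, a list of its own where there are three numbers: the shift along the tool's x, y, z in cm, then the turn about the tool's x in degrees, then the finger opening in cm, from 0 to 8.54. A call has 1 to 12 rows; each row is the pose to reach, as a shift and turn from the pose commanded when the call began, along the tool's axes at that moment; what a row does not reach only later rows make up. A row lasts 1/12 s, in which the tool goes at most 41.7 mm and 7.16 degrees, less where a joint would pass 70% of its speed; a pose out of reach is approached as far as the arm can. A call with a gripper value outside its range is refused whole. The fingers move at their own pace and stop on an object; "squeeze" is the grip in N (left out, the last holds). Time passes only in rows, so rows that repeat a pose let the fingers close. It gives the time, the measured TCP pose, the force and the opening at its end, in the units of the state.
- bot.get_obs(): the state, without advancing time (a new reading comes with each control period).
- bot.camera(name): name is "scene" or "top"; returns (picture, depth): 420x560x3 uint8, blue, green, red; 420x560 float32, m along the optical axis (not along the pixel's ray), 0 where there is no reading.
- bot.camera_model(name): a dict with "fx", "fy", "cx", "cy" (pixels), "origin" and "attitude" of the camera in the world. Camera axes: x right, y down, z forward; pixel columns grow to the right and rows downward; lengths in m; the calibration is good to about 2 mm. A picture is of the moment at which its call begins. camera_model takes no time and is no camera call.
- bot.job_done(): hands the job in, once; it reports no verdict.
The state is a dict: "time": time; "q": joint angles; "qd": joint speeds; "joint_efforts": joint torques, N m; "ee_pos": TCP position; "tcp_rot": TCP orientation; "wrist_force": force on the tool from outside, world axes, zero at the start; "torque": the same for the moment, N m; "opening": finger opening in m.
Only numpy, scipy, OpenCV 4.12 (cv2) and the standard library are available. Lean on these libraries where they do the work, as an engineer would, in place of code of your own. Each camera call takes 0.05 s, during which the arm holds its last target.

### The job

The closed green ballast box hides a heavy slug either in its middle or near one end. Lift it by its flange and feel where the weight lies, then hang it on the level peg of the stand by the one hole above that weight, so that it hangs level and still. Get it right the first time: never let go of it while it is crooked, on the peg or on the bench, and do not disturb the oil can, the castings or the tape roll.

Things in the scene. Friction and masses are not known exactly. Their poses are not given: they have to be found in the camera images.
- ballast_box: Closed green box, 42 (x) x 140 (y) x 36 (z) mm, origin at the centre of its underside, z up; both ends look alike. On its top along y stands an aluminium flange 6 mm thick, 120 mm long, from z = 36 to 96 mm, with three holes. Starts upright on the bench. 0.33 to 0.47 kg; a hidden slug puts the centre of mass under one of the holes, within 4 mm along y, about 35 mm below hole height
- hole_a (a point): Centre of the hole at the box's +y end (box frame 0, 29, 58 mm); round, 16 mm across, right through the flange along the box's x. Hung by the right hole the box stays within a few degrees of level; by a wrong one it tips 30 degrees or more
- hole_b (a point): Centre of the middle hole (box frame 0, 0, 58 mm); 16 mm across
- hole_c (a point): Centre of the hole at the box's -y end (box frame 0, -29, 58 mm); 16 mm across
- flange_top (a point): Middle of the flange's upper edge (box frame 0, 0, 96 mm). Above the holes the flange is plain for 30 mm: pinch it there from above across its 6 mm, over any hole; it may be weighed and hung in the same grip
- peg_stand: Fixed stand: dark base plate 100 x 100 x 12 mm, origin at the centre of its underside on the bench; at its centre a grey square column, 30 x 30 mm, up to z = 177 mm; from the column's face (x = -15 mm) a level round steel peg, 8 mm thick, points along the stand's -x, its axis at y = 0, z = 170 mm
- peg_tip (a point): Rounded tip of the peg, on its axis (stand frame -115, 0, 170 mm). A box hung 35 mm in from the tip leaves room for opened fingers before the column
- oil_can: Green oil can with a long spout, 62 x 72 x 123 mm, loose; origin at the centre of its underside; leave it alone
- casting_0: Dark flanged casting, 50 x 50 x 30 mm, loose; origin under its centre; leave it alone
- casting_1: Dark flanged casting, 50 x 50 x 30 mm, loose; origin under its centre; leave it alone
- tape_roll: Roll of cream tape, 96 mm across, 25 mm high, loose; origin under its centre; leave it alone

How it is judged:
By the outcome, as a careful person would: the job done as asked, in the order asked, and still so for the second after the job is handed in, with the robot touching nothing.
It also fails if it takes over 42 s, if anything falls off the work surface, if the arm or the gripper's body presses on something with over 40 N, if the wrist force passes 120 N, or if a joint passes its speed limit or range.

## Working session

There is one attempt and no reset: what is moved stays moved. The work goes in short steps, Python scripts to look and compute and a tool call to move; the robot and the scene stay as the last step left them, time stands still between calls to the robot, and variables do not carry over. Pictures are saved under pics/ and viewed, and the job is handed in when it is done.

Besides the shell and the picture viewer there is one more tool, called after "Call:" as a command line: name --argument value ..., lists and objects as JSON in quotes. play_rows: Moves the arm, as the interface text tells. Its arguments: {"type":"object","properties":{"rows":{"type":"array"},"squeeze":{"type":"number"}},"required":["rows"]}

```bash
ls; mkdir -p pics; python3 - <<'E'
from workcell import bot
import cv2,numpy as np
print(bot.get_obs())
for n in("scene","top"):
    im,d=bot.camera(n); cv2.imwrite(f"pics/{n}0.png",im); np.savez(f"pics/{n}0.npz",im=im,d=d); print(n,bot.camera_model(n))
print(bot.pinch_z)
E
```

```text
pics
{'time': 0.0, 'q': array([-6.46869054e+01,  5.01152199e+00,  1.00343897e+01,  9.50997490e+01,
       -5.81874676e-04,  8.99982011e+01]), 'qd': array([-0.06723952, -0.04575651, -0.10855686, -0.06402689,  0.05942265,
       -0.03069802]), 'joint_efforts': array([-2.15194709e-04, -5.20387387e+01,  4.64808619e+01,  1.61041523e-02,
        1.35748999e-05,  7.08874426e-08]), 'ee_pos': array([ 0.2350592 , -0.49698434,  0.23057845]), 'tcp_rot': array([-179.56816521,   89.92311654,  115.74672873]), 'wrist_force': array([ 0.04978252, -0.47376782,  0.62666141]), 'torque': array([ 0.04252085,  0.00321308, -0.04409806]), 'opening': 0.08535908598783945}
scene {'fx': 489.14523125827924, 'fy': 489.14523125827924, 'cx': 286.6935150490114, 'cy': 205.11268380168423, 'origin': array([0.13018521, 0.94460569, 0.64211041]), 'attitude': array([-118.92038794,    0.39418108, -155.48174827])}
top {'fx': 397.310757383145, 'fy': 397.310757383145, 'cx': 276.0850057071781, 'cy': 209.62579378431485, 'origin': array([0.45649729, 0.09384621, 0.97499862]), 'attitude': array([-177.00445085,    2.56723807,  -90.22403261])}
0.0187
```

View pics/scene0.png

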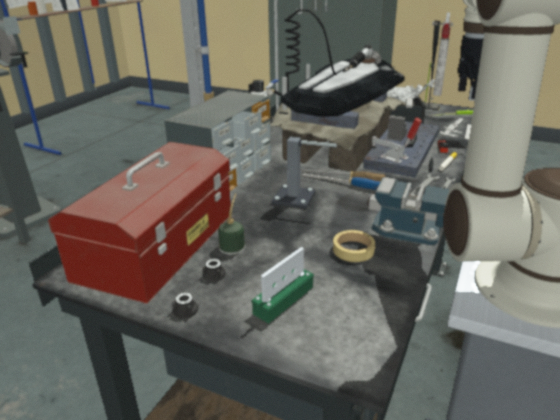

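View pics/top0.png

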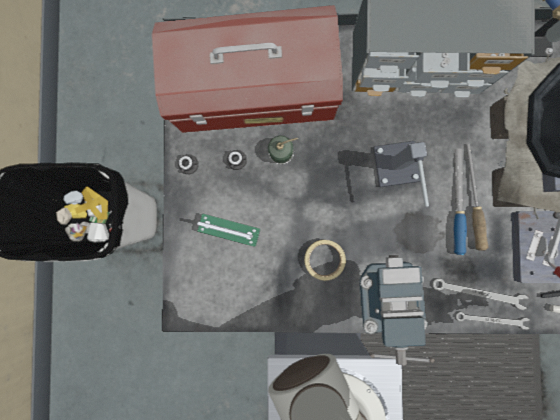

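The top view shows the box at about (225,229), its flange running nearly along the image horizontal. The stand is at about (400,165), with its peg running from (418,155) to (427,205). The tape roll is at (325,259), the oil can at (281,148), and the castings at (185,162) and (235,158). Next I'll measure with depth.

```bash
cat > h.py <<'E'
import numpy as np,cv2
from scipy.spatial.transform import Rotation as R
from workcell import bot
def rot(a): return R.from_euler('xyz',a,degrees=True).as_matrix()
def cloud(n,d):
    m=bot.camera_model(n); v,u=np.mgrid[0:d.shape[0],0:d.shape[1]]
    c=np.stack([(u-m['cx'])/m['fx']*d,(v-m['cy'])/m['fy']*d,d],-1)
    return c@rot(m['attitude']).T+m['origin']
def proj(n,P):
    m=bot.camera_model(n); c=(np.atleast_2d(P)-m['origin'])@rot(m['attitude'])
    return np.c_[c[:,0]/c[:,2]*m['fx']+m['cx'],c[:,1]/c[:,2]*m['fy']+m['cy']]
E
python3 - <<'E'
from h import *
np.set_printoptions(precision=4,suppress=True)
P={};I={}
for n in("scene","top"):
    z=np.load(f"pics/{n}0.npz"); P[n]=cloud(n,z['d']);I[n]=z['im']
# bench
for n in P:
  p=P[n].reshape(-1,3); k=(abs(p[:,0]-.5)<.12)&(abs(p[:,1]-.05)<.1)&(abs(p[:,2])<.015); print(n,'bench z',np.median(p[k,2]))
def stat(s,p):
  print(s,len(p)); 
  if len(p)<3:return
  c=p.mean(0); w,V=np.linalg.eigh(np.cov((p-c)[:,:2].T)); print('  mean',c,'min',p.min(0),'max',p.max(0),'axis',V[:,1],np.degrees(np.arctan2(V[1,1],V[0,1])),'sd',np.sqrt(w))
box={'top':(190,205,270,255),'scene':(245,240,325,325)}
for n,(a,b,c,d) in box.items():
  p=P[n][b:d,a:c].reshape(-1,3)
  stat(n+' flange z.055-.12',p[(p[:,2]>.055)&(p[:,2]<.12)])
  stat(n+' flangetop',p[(p[:,2]>.09)&(p[:,2]<.12)])
  stat(n+' box z .028-.044',p[(p[:,2]>.028)&(p[:,2]<.044)])
pg={'top':(365,135,440,215),'scene':(265,125,345,220)}
for n,(a,b,c,d) in pg.items():
  p=P[n][b:d,a:c].reshape(-1,3); 
  p=p[(p[:,0]<.8)]
  stat(n+' z>.14',p[(p[:,2]>.14)&(p[:,2]<.2)])
  stat(n+' base',p[(p[:,2]>.007)&(p[:,2]<.03)])
for n,(a,b,c,d) in {'tape':(300,235,350,285),'oil':(262,132,303,168),'c0':(170,148,200,176),'c1':(222,145,250,172)}.items():
  p=P['top'][b:d,a:c].reshape(-1,3); stat(n,p[(p[:,2]>.012)&(p[:,2]<.2)])
E
python3 - <<'E'
import cv2
a=cv2.imread('pics/top0.png');b=cv2.imread('pics/scene0.png')
cv2.imwrite('pics/z1.png',cv2.hconcat([cv2.resize(a[190:270,180:280],(400,320),interpolation=cv2.INTER_CUBIC),cv2.resize(a[135:215,345:445],(400,320),interpolation=cv2.INTER_CUBIC)]))
cv2.imwrite('pics/z2.png',cv2.hconcat([cv2.resize(b[240:330,240:330],(400,400),interpolation=cv2.INTER_CUBIC),cv2.resize(b[125:225,255:355],(400,400),interpolation=cv2.INTER_CUBIC)]))
E
```

```text
scene bench z -0.0011365410847668511
top bench z 0.00027208820854462967
top flange z.055-.12 183
  mean [0.4595 0.2483 0.0927] min [0.4418 0.191  0.0552] max [0.4767 0.3085 0.1025] axis [0.2572 0.9664] 75.09499148887431 sd [0.002  0.0359]
top flangetop 151
  mean [0.4593 0.2493 0.0965] min [0.4423 0.191  0.0917] max [0.4761 0.3085 0.1025] axis [0.2553 0.9669] 75.2110257445304 sd [0.0018 0.035 ]
top box z .028-.044 923
  mean [0.4591 0.2475 0.0363] min [0.4201 0.1763 0.0298] max [0.4967 0.3227 0.0428] axis [0.2597 0.9657] 74.94815737591806 sd [0.0142 0.0419]
scene flange z.055-.12 790
  mean [0.4582 0.2555 0.0788] min [0.4406 0.1905 0.055 ] max [0.4785 0.3115 0.0974] axis [0.2627 0.9649] 74.76770282943029 sd [0.0017 0.0367]
scene flangetop 202
  mean [0.4593 0.2554 0.0938] min [0.441  0.1919 0.0901] max [0.4762 0.3097 0.0974] axis [0.2598 0.9657] 74.94224525004232 sd [0.0023 0.0351]
scene box z .028-.044 856
  mean [0.4542 0.2639 0.0353] min [0.4195 0.1808 0.0281] max [0.497  0.3255 0.0439] axis [0.3186 0.9479] 71.42417731631517 sd [0.0107 0.0429]
top z>.14 530
  mean [ 0.5904 -0.1572
[... 544 characters left out ...]
007 ] max [ 0.7914 -0.0989  0.03  ] axis [-0.1534  0.9882] 98.82475543936356 sd [0.0552 0.1243]
tape 495
  mean [0.3861 0.0198 0.024 ] min [ 0.3381 -0.0265  0.0123] max [0.4335 0.0678 0.0293] axis [-0.7383 -0.6745] -137.5830825131396 sd [0.03   0.0304]
oil 568
  mean [0.6467 0.1227 0.0597] min [0.6218 0.0859 0.012 ] max [0.6806 0.1536 0.1231] axis [0.1076 0.9942] 83.82300457881321 sd [0.015  0.0155]
c0 189
  mean [0.6203 0.3517 0.0246] min [0.5989 0.3311 0.012 ] max [0.6418 0.3713 0.0351] axis [0.578 0.816] 54.68860764947778 sd [0.0107 0.0112]
c1 174
  mean [0.6305 0.2327 0.0252] min [0.61   0.2101 0.012 ] max [0.6521 0.2522 0.0348] axis [-0.0759  0.9971] 94.35038916102924 sd [0.0109 0.0113]
```

View pics/z1.png

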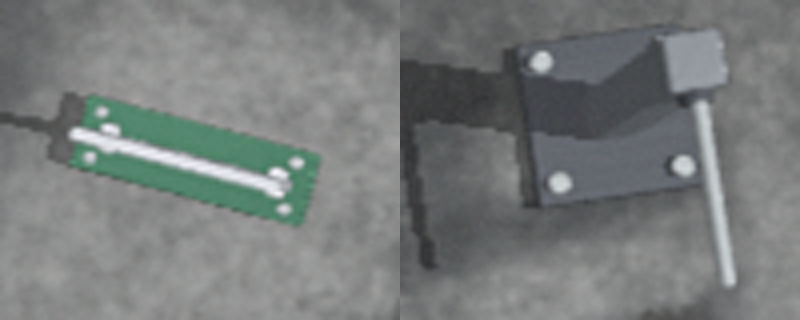

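View pics/z2.png

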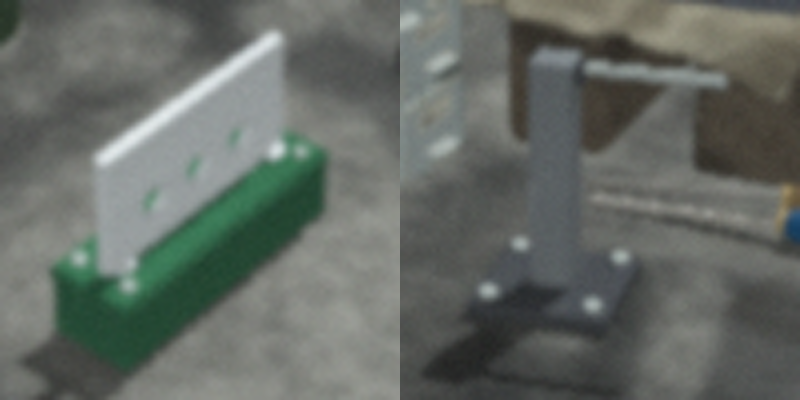

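Box centre is about (0.459, 0.249), with the long axis at 75°. Next I'll fit the peg precisely and check obstacle heights along the path.

```bash
python3 - <<'E'
from h import *
np.set_printoptions(precision=4,suppress=True)
P={};I={}
for n in("scene","top"):
    z=np.load(f"pics/{n}0.npz"); P[n]=cloud(n,z['d']);I[n]=z['im']
pg={'top':(365,135,440,215),'scene':(265,125,345,220)}
for n,(a,b,c,d) in pg.items():
  p=P[n][b:d,a:c].reshape(-1,3); k=(p[:,2]>.15)&(p[:,2]<.2)&(p[:,0]<.59)&(p[:,0]>.49)
  q=p[k]; f=np.polyfit(q[:,0],q[:,1],1); r=q[:,1]-np.polyval(f,q[:,0]); g=np.polyfit(q[:,0],q[:,2],1)
  print(n,len(q),'yaw',np.degrees(np.arctan(f[0])),'y@.504',np.polyval(f,.504),'rms',r.std(),'z@.504,.58',np.polyval(g,[.504,.58]),'xmin',np.sort(q[:,0])[:6])
  k=(p[:,2]>.165)&(p[:,2]<.19)&(p[:,0]>.6)&(p[:,0]<.66); q=p[k]; h=cv2.minAreaRect((q[:,:2]*1000).astype(np.float32)); print('col',len(q),np.median(q,0),h)
  p=P[n][190:255,180:280] if n=='top' else P[n][240:325,245:325]
  p=p.reshape(-1,3); q=p[(p[:,2]>.088)&(p[:,2]<.12)]; print('flange',cv2.minAreaRect((q[:,:2]*1000).astype(np.float32)))
# column footprint via base plate in top
p=P['top'][135:215,365:445].reshape(-1,3); q=p[(p[:,2]>.009)&(p[:,2]<.016)&(p[:,0]>.555)&(p[:,0]<.68)]; print('base',cv2.minAreaRect((q[:,:2]*1000).astype(np.float32)))
# obstacle heights
p=np.concatenate([P[n].reshape(-1,3) for n in P]); p=p[np.isfinite(p).all(1)]
print('rows y hi->lo, cols x .2...; max z cm (top only)')
p=P['top'].reshape(-1,3)
xs=np.arange(.2,.75,.05)
print('x  ',xs)
for y in np.arange(.35,-.56,-.05):
  print('%.2f'%y,[int(100*max([0,*p[(abs(p[:,0]-x)<.025)&(abs(p[:,1]-y)<.025)][:,2]])) for x in xs])
o=bot.get_obs(); M=rot(o['tcp_rot']); print(M)
E
```

```text
top 183 yaw 7.546238887894938 y@.504 -0.1705387961908546 rms 0.002224132751682804 z@.504,.58 [0.1728 0.1731] xmin [0.504  0.5041 0.5059 0.5061 0.5061 0.5061]
col 254 [ 0.616  -0.1547  0.1756] ((615.9801025390625, -155.94642639160156), (32.45599365234375, 29.60070037841797), 5.214740753173828)
flange ((459.31097412109375, 249.63380432128906), (120.1509780883789, 6.113182544708252), 75.2044677734375)
scene 104 yaw 7.4532732129399575 y@.504 -0.16830272623719905 rms 0.0024955067311665993 z@.504,.58 [0.1699 0.1698] xmin [0.5031 0.504  0.5062 0.5063 0.5066 0.5067]
col 87 [ 0.6142 -0.1459  0.1736] ((615.4605102539062, -153.21383666992188), (34.32266616821289, 29.782283782958984), 88.13198852539062)
flange ((459.0333557128906, 249.80906677246094), (123.1708755493164, 9.956380844116211), 75.23815155029297)
base ((617.165771484375, -155.393798828125), (100.14662170410156, 98.6405258178711), 7.665933132171631)
rows y hi->lo, cols x .2...; max z cm (top only)
x   [0.2  0.25 0.3  0.35 0.4  0.45 0.5  0.55 0.6  0.65 0.7 ]
0.35 [0, 0, 0, 0, 0, 0, 0, 0, 3, 3, 17]
0.30 [0, 0, 0, 0, 0, 10, 9, 0, 0, 0, 17]
0.25 [0, 0, 0, 0, 0, 10, 4, 0, 3, 3, 17]
0.20 [0, 0, 0, 0, 3, 9, 0, 0, 3, 3, 17]
0.15 [0, 0, 0, 0, 0, 0, 0, 0, 5, 7, 16]
0.10 [22, 0, 0, 0, 0, 97, 0, 0, 5, 12, 16]
0.05 [37, 0, 0, 2, 2, 2, 0, 0, 0, 0, 16]
0.00 [36, 0, 0, 2, 2, 2, 0, 0, 0, 0, 15]
-0.05 [2, 2, 2, 3, 2, 0, 0, 0, 0, 0, 0]
-0.10 [10, 10, 10, 10, 9, 0, 0, 2, 2, 2, 0]
-0.15 [10, 10, 10, 10, 10, 0, 17, 17, 17, 18, 0]
-0.20 [10, 10, 10, 10, 10, 0, 0, 1, 2, 1, 0]
-0.25 [0, 0, 1, 1, 0, 0, 0, 0, 0, 0, 0]
-0.30 [0, 1, 1, 1, 3, 3, 2, 1, 1, 1, 0]
-0.35 [0, 1, 1, 0, 3, 3, 11, 11, 19, 20, 20]
-0.40 [0, 1, 1, 3, 3, 3, 13, 20, 21, 21, 21]
-0.45 [0, 1, 1, 13, 12, 6, 12, 16, 0, 0, 0]
-0.50 [0, 2, 1, 3, 8, 8, 6, 0, 0, 0, 0]
-0.55 [0, 0, 0, 0, 0, 0, 0, 0, 0, 0, 0]
[[-0.0005  0.904   0.4276]
 [ 0.0011  0.4276 -0.904 ]
 [-1.      0.     -0.0012]]
```

Call:
play_rows --rows '[[[0,0.6,-0.6],0,8.5],[[0,1.8,-2.0],0,8.5],[[0,3.9,-4.3],0,8.5],[[0,6.3,-7.0],0,8.5],[[0,8.6,-9.6],0,8.5],[[0,11.0,-12.2],0,8.5],[[0,13.6,-15.1],0,8.5],[[0,16.2,-18.0],0,8.5],[[0,18.8,-20.9],0,8.5],[[0,21.4,-23.7],0,8.5],[[0,23.8,-26.4],0,8.5],[[0,26.1,-29.0],0,8.5]]'

```text
time: 1.1
ee_pos: [0.3468, -0.1212, 0.2313]
tcp_rot: [64.9, 90.0, 0.2]
wrist_force: [0.6, -0.4, -0.2]
opening: 0.0854
```

Call:
play_rows --rows '[[[0,2.3,-2.6],-4,8.5],[[0,4.9,-5.4],-9,8.5],[[0,7.5,-8.3],-14,8.5],[[0,10.1,-11.2],-19,8.5],[[0,12.7,-14.1],-24,8.5],[[0,15.3,-16.9],-29,8.5],[[0,17.9,-19.8],-34,8.5],[[0,20.4,-22.6],-39,8.5],[[0,22.7,-25.2],-44,8.5],[[0,24.6,-27.2],-47,8.5],[[0,25.7,-28.5],-49,8.5],[[0,26.1,-28.9],-49.9,8.5]]'

```text
time: 2.1
ee_pos: [0.4591, 0.2518, 0.2304]
tcp_rot: [-152.0, 89.9, -166.5]
wrist_force: [0.5, -0.4, 1.3]
opening: 0.085
```

Call:
play_rows --rows '[[[0,0,0],0,8.5],[[0,0,0],0,8.5],[[0,0,0],0,8.5],[[0,0,0],0,8.5]]'

```text
time: 2.43
ee_pos: [0.4593, 0.2484, 0.2317]
tcp_rot: [34.0, 90.0, 19.1]
wrist_force: [0.1, -0.6, 1.1]
opening: 0.0851
```

```bash
python3 - <<'E'
from h import *
np.set_printoptions(precision=4,suppress=True)
F=[]
for i in range(3):
    im,d=bot.camera("top" if i%2 else "scene"); o=bot.get_obs(); F.append(np.r_[o['wrist_force'],o['torque']])
    if i==0: cv2.imwrite("pics/s1.png",im)
    if i==1: cv2.imwrite("pics/t1.png",im)
print(np.array(F)); M=rot(o['tcp_rot']);print(o['ee_pos'],o['q'],np.degrees(np.arctan2(M[1,2],M[0,2])),M)
E
```

```text
[[-0.2333 -1.2227  0.6109 -0.008   0.0148 -0.0239]
 [-0.2487 -0.5216  0.7251 -0.0143 -0.013  -0.0293]
 [-0.6387 -0.1402  0.4599 -0.0672 -0.0304  0.0507]]
[0.4595 0.2487 0.2316] [ 28.4263   1.1631   6.1319  94.9387  -0.0006 133.2879] -14.861592405517 [[ 0.0005  0.2565  0.9665]
 [ 0.0002  0.9665 -0.2565]
 [-1.      0.0004  0.0004]]
```

View pics/s1.png

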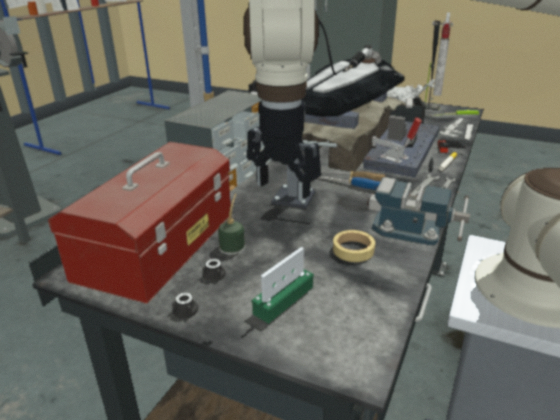

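Call:
play_rows --rows '[[[1,0,0],0,8.5],[[3,0,0],0,8.5],[[5.2,0,0],0,8.5],[[7.4,0,0],0,8.5],[[9.6,0,0],0,8.5],[[11.6,0,0],0,8.5],[[13.4,0,0],0,8.5],[[14.8,0,0],0,8.5],[[15.6,0,0],0,8.5],[[15.9,0,0],0,8.5],[[15.9,0,0],0,8.5],[[15.9,0,0],0,8.5]]'

```text
time: 3.58
ee_pos: [0.4597, 0.2495, 0.0729]
tcp_rot: [42.6, 90.0, 27.8]
wrist_force: [0.2, -0.4, 0.2]
opening: 0.085
```

```bash
python3 - <<'E'
from h import *
np.set_printoptions(precision=4,suppress=True)
F=[]
for i in range(4):
    im,d=bot.camera("top" if i%2 else "scene"); o=bot.get_obs(); F.append(np.r_[o['wrist_force'],o['torque']])
    if i==0: cv2.imwrite("pics/s2.png",cv2.resize(im[190:350,200:400],(750,600),interpolation=cv2.INTER_CUBIC))
print(np.array(F)); print(o['ee_pos'])
E
```

```text
[[ 0.1206  0.6625  0.1806  0.0272  0.0021  0.0009]
 [ 0.1914 -0.0246  0.0415  0.0438  0.0038  0.0484]
 [-0.1705 -0.1113 -0.458   0.0079 -0.0561 -0.036 ]
 [-0.4672 -0.3039  0.4246  0.0344 -0.0462 -0.0039]]
[0.4599 0.2496 0.0731]
```

View pics/s2.png

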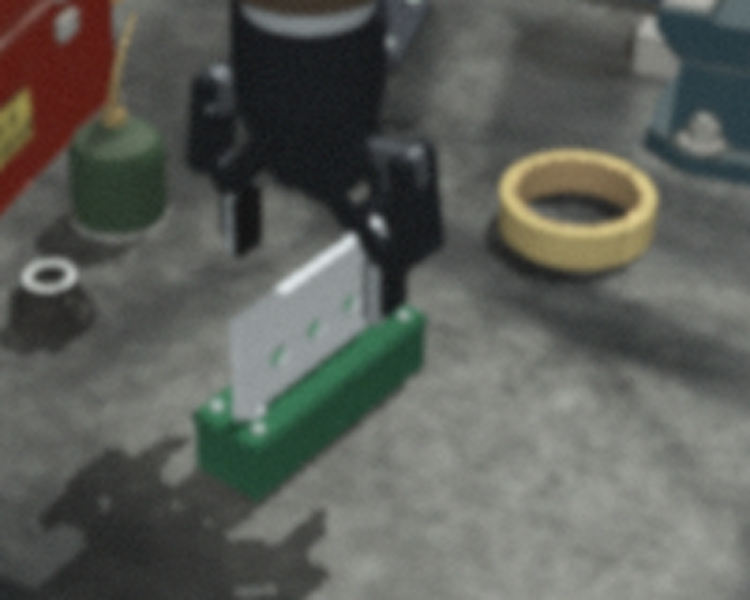

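```bash
python3 - <<'E'
from h import *
im=cv2.imread("pics/s2.png")
c=np.array([.4592,.2497,0]);a=np.radians(75.2);u=np.array([np.cos(a),np.sin(a),0]);n=np.array([np.sin(a),-np.cos(a),0]);z=np.array([0,0,1])
S=600/160
def dr(p,col):
    q=(proj("scene",p)[0]-[200,190])*S; cv2.circle(im,tuple(int(x) for x in q),4,col,-1); return q
for s in(-.06,0,.06): print('flange top',s,dr(c+u*s+z*.096,(0,0,255)))
for s in(-.029,0,.029): dr(c+u*s+z*.058,(0,0,255))
for g in(-.0425,.0425,.057,-.057):
    for h in(.073,.086): print('finger',g,h,dr(np.array([.4599,.2496,0])+n*g+z*h,(255,0,255)))
cv2.imwrite("pics/s2m.png",im)
E
```

```text
flange top -0.06 [382.89696058 213.55607194]
flange top 0 [310.9753834  264.72787337]
flange top 0.06 [232.55531958 320.52331184]
finger -0.0425 0.073 [375.13439269 332.48447034]
finger -0.0425 0.086 [375.29822947 311.64926297]
finger 0.0425 0.073 [248.62535529 270.65237494]
finger 0.0425 0.086 [247.95776124 250.43634547]
finger 0.057 0.073 [228.26494742 260.7010963 ]
finger 0.057 0.086 [227.47147253 240.58852947]
finger -0.057 0.073 [398.02046124 343.67018168]
finger -0.057 0.086 [398.34377865 322.72732261]
```

View pics/s2m.png

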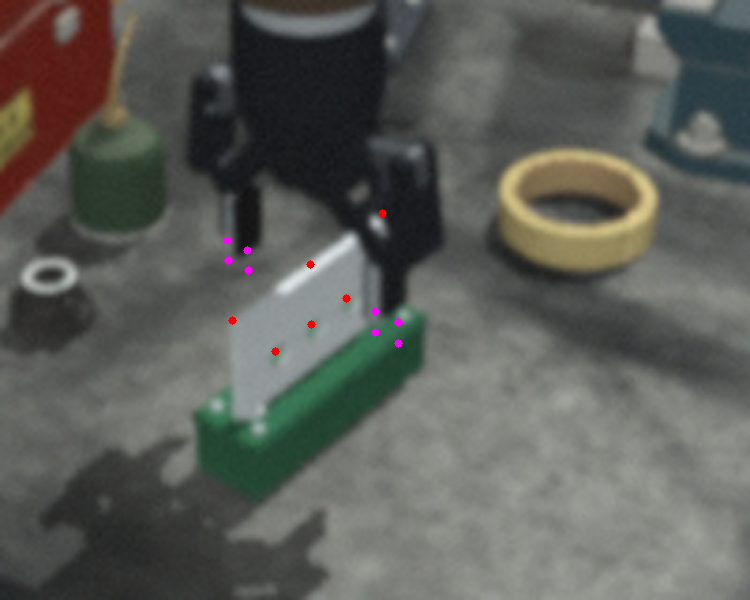

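The marked predictions match the view, and the fingers straddle the middle of the flange. Closing now.

Call:
play_rows --rows '[[[0,0,0],0,4],[[0,0,0],0,2.5],[[0,0,0],0,1.5],[[0,0,0],0,1],[[0,0,0],0,0.6],[[0,0,0],0,0.2],[[0,0,0],0,0],[[0,0,0],0,0],[[0,0,0],0,0],[[0,0,0],0,0],[[0,0,0],0,0],[[0,0,0],0,0]]' --squeeze 80

```text
time: 4.78
ee_pos: [0.4594, 0.2494, 0.0723]
tcp_rot: [176.4, 90.0, 161.6]
wrist_force: [-2.3, 0.9, 2.4]
opening: 0.0043
```

```bash
python3 - <<'E'
from h import *
np.set_printoptions(precision=4,suppress=True)
F=[]
for i in range(3):
    im,d=bot.camera("top" if i%2 else "scene"); o=bot.get_obs(); F.append(np.r_[o['wrist_force'],o['torque']])
    if i==0: cv2.imwrite("pics/s3.png",cv2.resize(im[190:350,200:400],(750,600),interpolation=cv2.INTER_CUBIC))
print(np.array(F)); M=rot(o['tcp_rot']);print(o['ee_pos'],o['opening'],o['time'])
E
```

```text
[[-2.3206  0.3077  1.3998 -0.0395  0.446  -0.039 ]
 [-2.5444  0.3417  2.55   -0.0063  0.5096 -0.001 ]
 [-2.1087  0.8805  3.4939 -0.0091  0.5384 -0.0042]]
[0.4594 0.2494 0.0724] 0.00448744379390209 4.9333
```

View pics/s3.png

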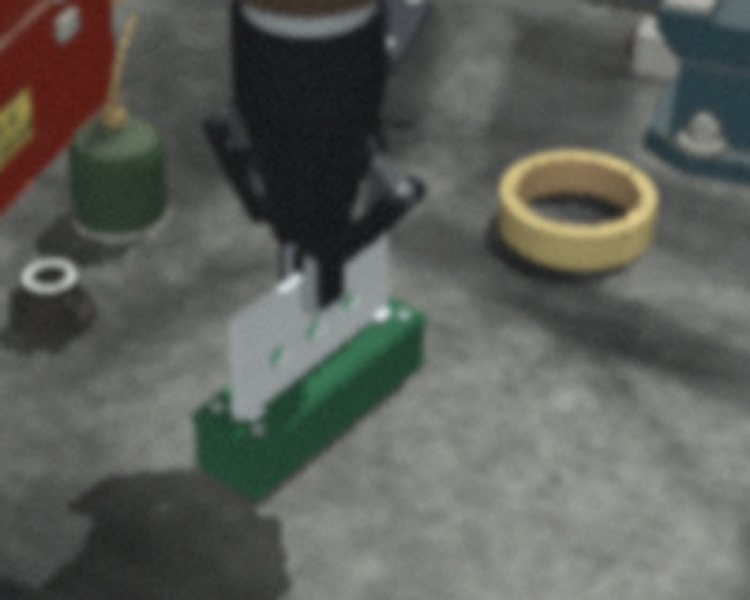

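Call:
play_rows --rows '[[[-0.1,0,0],0,0],[[-0.5,0,0],0,0],[[-1.2,0,0],0,0],[[-2.2,0,0],0,0],[[-3.6,0,0],0,0],[[-5.2,0,0],0,0],[[-6.9,0,0],0,0],[[-8.6,0,0],0,0],[[-10.2,0,0],0,0],[[-11.4,0,0],0,0],[[-11.9,0,0],0,0],[[-12,0,0],0,0]]'

```text
time: 5.93
ee_pos: [0.4599, 0.2496, 0.1936]
tcp_rot: [42.1, 89.9, 27.3]
wrist_force: [-0.9, -0.2, -5.1]
opening: 0.0041
```

Call:
play_rows --rows '[[[0,0,0],0,0],[[0,0,0],0,0],[[0,0,0],0,0],[[0,0,0],0,0]]'

```text
time: 6.27
ee_pos: [0.4592, 0.2493, 0.1915]
tcp_rot: [-136.7, 89.9, -151.5]
wrist_force: [-0.2, -0.9, -3.2]
opening: 0.0043
```

```bash
python3 - <<'E'
from h import *
np.set_printoptions(precision=4,suppress=True)
F=[]
for i in range(12):
    n="top" if i%2 else "scene"
    im,d=bot.camera(n); o=bot.get_obs(); F.append(np.r_[o['wrist_force'],o['torque']])
    if i<2: np.savez(f"pics/{n}4.npz",im=im,d=d)
    if i==0: cv2.imwrite("pics/s4.png",cv2.resize(im[150:310,200:400],(750,600),interpolation=cv2.INTER_CUBIC))
F=np.array(F);print(F,F.mean(0),F.std(0)/12**.5); M=rot(o['tcp_rot']);print(o['ee_pos'],o['opening'],o['time'],M)
a=np.radians(75.2);u=np.array([np.cos(a),np.sin(a),0]);n=np.array([np.sin(a),-np.cos(a),0])
m=F.mean(0);b=np.array([.006,-.013,.001]);t=m[3:]-b
# torque of weight at offset s along u: s*u x (0,0,-W) = s*W*(-uy,ux)
print('moment about flange normal n',t@n,'about u',t@u,'offset s along +u (mm)',-(t@n)/abs(m[2])*1000)
E
```

```text
[[-0.3806  0.0345 -4.4795 -0.0047  0.0059 -0.0211]
 [ 0.4139  0.3517 -4.2705  0.0264 -0.0719  0.0026]
 [ 0.07   -0.5664 -4.7142  0.0026 -0.0045  0.0412]
 [-1.1258 -1.1966 -4.5171 -0.0017  0.0213 -0.0094]
 [-0.2743  0.0336 -3.8454  0.0074 -0.0182 -0.0436]
 [ 0.2114 -0.2352 -3.9931 -0.0073  0.0149 -0.0963]
 [-0.6945  0.571  -3.8639 -0.0189 -0.0036  0.0532]
 [-0.6538 -0.3696 -4.4249 -0.0291  0.0302  0.0372]
 [ 0.9002  1.0191 -4.2134 -0.0147  0.0444  0.0246]
 [ 0.6493  0.518  -3.572  -0.0386  0.0228 -0.0341]
 [-0.1024 -0.5375 -4.5503 -0.0051  0.0369 -0.0539]
 [-0.3624  0.4459 -4.564  -0.012  -0.0071  0.0003]] [-0.1124  0.0057 -4.2507 -0.008   0.0059 -0.0083] [0.1633 0.1706 0.0986 0.0047 0.0086 0.0122]
[0.4595 0.2494 0.1923] 0.004307622479401081 6.8667 [[-0.      0.2552  0.9669]
 [ 0.      0.9669 -0.2552]
 [-1.     -0.     -0.    ]]
moment about flange normal n -0.01834547380993257 about u 0.014735390837199526 offset s along +u (mm) 4.315887308214574
```

View pics/s4.png

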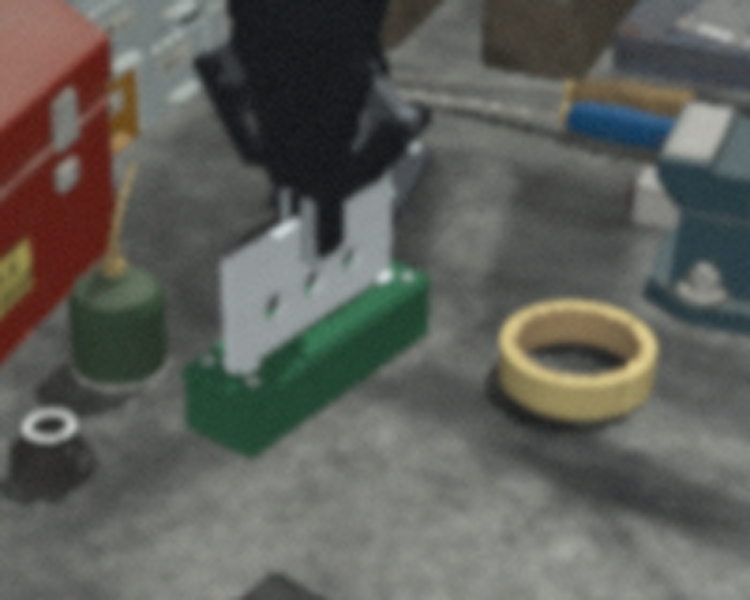

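The weight is 4.25 N and the moment about the flange normal is about zero (offset about 0–4 mm, against ±29 mm for an end). So the slug is in the middle and hole_b is the right one. Moving to the front of the peg tip.

Call:
play_rows --rows '[[[0,-0.3,0.1],0,0],[[0,-1.0,0.3],0,0],[[0,-2.2,0.7],0,0],[[0,-3.8,1.1],0,0],[[0,-5.7,1.7],0,0],[[0,-7.7,2.3],0,0],[[0,-9.8,2.9],0,0],[[0,-11.9,3.6],0,0],[[0,-14.0,4.2],0,0],[[0,-16.1,4.8],0,0],[[0,-18.2,5.5],0,0],[[0,-20.3,6.1],0,0]]'

```text
time: 7.87
ee_pos: [0.4662, 0.0355, 0.1925]
tcp_rot: [-15.9, 90.0, -30.7]
wrist_force: [0.3, -0.2, -3.8]
opening: 0.0042
```

Call:
play_rows --rows '[[[0,-2.1,0.6],-2,0],[[0,-4.2,1.3],-4,0],[[0,-6.3,1.9],-6.5,0],[[0,-8.4,2.5],-9,0],[[0,-10.5,3.1],-11.5,0],[[0,-12.6,3.8],-14,0],[[0,-14.6,4.4],-16.5,0],[[0,-16.5,5.0],-18.5,0],[[0,-18.2,5.5],-20,0],[[0,-19.4,5.8],-21.3,0],[[0,-20.1,6.0],-22,0],[[0,-20.3,6.1],-22.3,0]]'

```text
time: 8.87
ee_pos: [0.473, -0.1762, 0.1923]
tcp_rot: [-123.0, 90.0, -115.5]
wrist_force: [0.5, 0.4, -4.3]
opening: 0.0043
```

Call:
play_rows --rows '[[[0.2,0,0],0,0],[[0.5,0,0],0,0],[[0.7,0,0],0,0],[[0.8,0,0],0,0],[[0.8,0,0],0,0],[[0.8,0,0],0,0],[[0.8,0,0],0,0]]'

```text
time: 9.45
ee_pos: [0.4739, -0.174, 0.1844]
tcp_rot: [-15.6, 90.0, -8.0]
wrist_force: [0.3, 0.5, -4.5]
opening: 0.0042
```

```bash
cat > look.py <<'E'
from h import *
import sys
np.set_printoptions(precision=4,suppress=True)
tag=sys.argv[1]; F=[]
for i in range(2):
    n="top" if i%2 else "scene"
    im,d=bot.camera(n); o=bot.get_obs(); F.append(np.r_[o['wrist_force'],o['torque']])
    np.savez(f"pics/{n}{tag}.npz",im=im,d=d)
    if i==0: a=cv2.resize(im[110:235,255:380],(400,400),interpolation=cv2.INTER_CUBIC)
    else: b=cv2.resize(im[130:230,360:460],(400,400),interpolation=cv2.INTER_CUBIC)
cv2.imwrite(f"pics/v{tag}.png",cv2.hconcat([a,b]))
print(np.array(F)); M=rot(o['tcp_rot']);print(o['ee_pos'],o['opening'],o['time'],'jaw',np.degrees(np.arctan2(M[1,2],M[0,2])),M[:,0])
E
python3 look.py 5
```

```text
[[-0.4106  0.4544 -4.6141  0.0363 -0.0019  0.0054]
 [ 0.0976  1.1521 -4.7374 -0.0131 -0.0301  0.0738]]
[ 0.4739 -0.1742  0.1844] 0.004314995866944887 9.55 jaw 7.527045414919733 [ 0.0002 -0.0001 -1.    ]
```

View pics/v5.png

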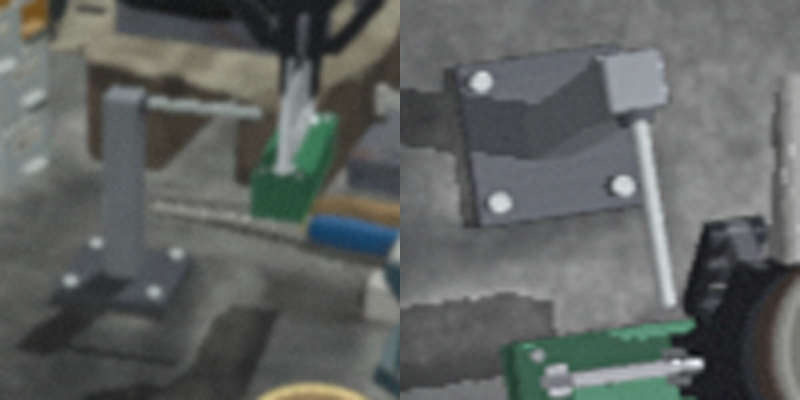

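```bash
python3 - <<'E'
from h import *
np.set_printoptions(precision=4,suppress=True)
a=np.radians(97.5);u=np.array([np.cos(a),np.sin(a),0]);n=np.array([np.sin(a),-np.cos(a),0])
c0=np.array([.4739,-.1742,0])
for cam in("top","scene"):
    z=np.load(f"pics/{cam}5.npz"); p=cloud(cam,z['d']).reshape(-1,3); im=z['im'].reshape(-1,3).astype(int)
    q=p-c0; s=q@u; t=q@n
    k=(s>0)&(s<.11)&(abs(t)<.05)&(p[:,2]>.1)&(p[:,2]<.225)
    green=k&(im[:,1]>im[:,2]+25)&(im[:,1]>im[:,0]+15)
    g=green&(p[:,2]>.135)&(p[:,2]<.16)
    print(cam,'green top',g.sum(),'z med',np.median(p[g,2]),'s pct',np.percentile(s[g],[1,50,97,98,99,100]),'t pct',np.percentile(t[g],[0,1,2,50,98,99,100]))
    if g.sum()>20: A=np.c_[s[g],t[g],np.ones(g.sum())]; print(' plane slope deg (s,t)',np.degrees(np.linalg.lstsq(A,p[g,2],rcond=None)[0][:2]))
    f=k&(p[:,2]>.165)&(abs(t)<.012)
    print('  flange',f.sum(),'s max',np.sort(s[f])[-8:],'t med',np.median(t[f]),'z max',np.percentile(p[f,2],[90,95,99]), 'slope t/s',np.degrees(np.polyfit(s[f],t[f],1)[0]) if f.sum()>5 else 0)
# reference: same method at initial pose
a=np.radians(75.2);u=np.array([np.cos(a),np.sin(a),0]);n=np.array([np.sin(a),-np.cos(a),0])
for c0,tag,dz in ((np.array([.4594,.2494,0]),'0',0),(np.array([.4594,.2494,0]),'4',.12)):
 for cam in("top","scene"):
    z=np.load(f"pics/{cam}{tag}.npz"); p=cloud(cam,z['d']).reshape(-1,3); im=z['im'].reshape(-1,3).astype(int)
    q=p-c0; s=q@u; t=q@n
    k=(s>0)&(s<.11)&(abs(t)<.05)&(p[:,2]>.0+dz)&(p[:,2]<.115+dz)
    g=k&(im[:,1]>im[:,2]+25)&(im[:,1]>im[:,0]+15)&(p[:,2]>.027+dz)&(p[:,2]<.045+dz)
    f=k&(p[:,2]>.053+dz)&(abs(t)<.012)
    print('init' if tag=='0' else 'lift',cam,'s pct',np.percentile(s[g],[97,98,99,100]),'t pct',np.percentile(t[g],[0,1,2,98,99,100]),'flange smax',np.sort(s[f])[-8:],'t',np.median(t[f]))
    A=np.c_[s[g],t[g],np.ones(g.sum())]; print(' plane slope deg (s,t)',np.degrees(np.linalg.lstsq(A,p[g,2],rcond=None)[0][:2]))
E
```

```text
top green top 532 z med 0.1479496133255928 s pct [0.0007 0.033  0.0703 0.0707 0.0711 0.072 ] t pct [-0.0215 -0.021  -0.0207  0.0008  0.0213  0.0218  0.0224]
 plane slope deg (s,t) [-0.298  -0.0724]
  flange 179 s max [0.0604 0.0606 0.0608 0.0608 0.0609 0.0609 0.0613 0.0613] t med 0.0006348994139234656 z max [0.2142 0.2208 0.2224] slope t/s 0.20821530299606628
scene green top 182 z med 0.14574659189259945 s pct [0.001  0.0606 0.0739 0.0741 0.0751 0.0756] t pct [-0.0223 -0.0222 -0.0218 -0.0085  0.0193  0.0203  0.021 ]
 plane slope deg (s,t) [-4.1545  0.558 ]
  flange 215 s max [0.0633 0.0634 0.0634 0.0636 0.0638 0.0641 0.0643 0.0644] t med -0.00233851260874714 z max [0.2168 0.2204 0.2236] slope t/s 1.416602520409021
init top s pct [0.0687 0.0698 0.0701 0.0721] t pct [-0.0224 -0.0219 -0.0217  0.021   0.0213  0.0215] flange smax [0.0557 0.056  0.0564 0.0571 0.0579 0.0583 0.0597 0.0603] t 0.0006346801354445948
 plane slope deg (s,t) [-0.0337  0.7404]
init scene s pct [0.0721 0.0725 0.0734 0.0742] t pct [-0.0247 -0.0236 -0.0233  0.0189  0.0194  0.0205] flange smax [0.0618 0.0619 0.0619 0.0621 0.0623 0.0625 0.0628 0.0631] t -0.002968539542795147
 plane slope deg (s,t) [-1.0678  2.8751]
lift top s pct [0.0015 0.0015 0.0016 0.0016] t pct [0.0177 0.0178 0.0178 0.0217 0.0217 0.0217] flange smax [] t nan
 plane slope deg (s,t) [-300.0835   80.374 ]
lift scene s pct [0.0725 0.0726 0.0727 0.0741] t pct [-0.0238 -0.0232 -0.0229  0.0167  0.0183  0.0203] flange smax [0.0616 0.0618 0.062  0.0623 0.0624 0.0625 0.0627 0.0629] t -0.0026562564456284734
 plane slope deg (s,t) [-1.2555  2.7171]
  return _methods._mean(a, axis=axis, dtype=dtype,
  ret = ret.dtype.type(ret / rcount)
```

The box is level and centred on the TCP to within about 1 mm; the hole is about 1 mm to +y of the peg axis. Correcting that and inserting slowly.

Call:
play_rows --rows '[[[0,-0.1,0.2],0,0],[[0,-0.1,0.6],0,0],[[0,-0.1,1.1],0,0],[[0,-0.1,1.6],0,0],[[0,-0.1,2.0],0,0],[[0,-0.1,2.4],0,0],[[0,-0.1,2.8],0,0],[[0,-0.1,3.2],0,0],[[0,-0.1,3.6],0,0],[[0,-0.1,4.0],0,0],[[0,-0.1,4.2],0,0],[[0,-0.1,4.2],0,0]]'

```text
time: 10.55
ee_pos: [0.516, -0.1697, 0.1841]
tcp_rot: [134.9, 90.0, 142.5]
wrist_force: [-0.4, 0.6, -3.3]
opening: 0.0043
```

```bash
python3 look.py 6
```

```text
[[ 0.5664  0.9112 -3.86   -0.0655 -0.032  -0.0834]
 [-0.2642  0.0394 -4.1971  0.0047  0.0208  0.0015]]
[ 0.5156 -0.1698  0.1842] 0.004435402094532018 10.65 jaw 7.516213146591574 [-0.0002  0.     -1.    ]
```

View pics/v6.png

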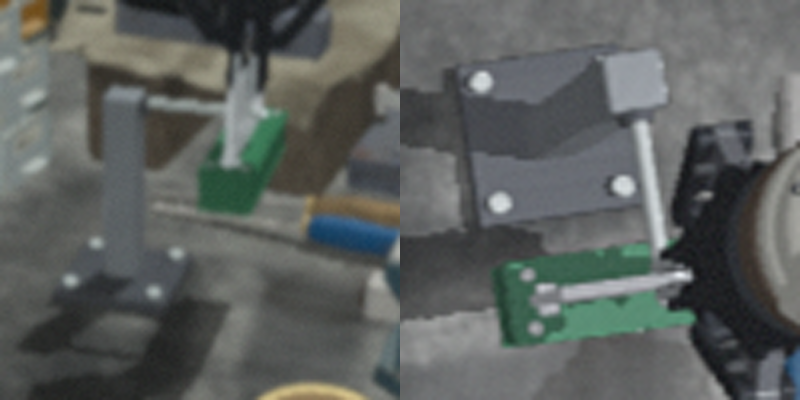

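There is no contact force with the flange 12 mm past the tip, so the peg is through the hole. Continuing in.

Call:
play_rows --rows '[[[0,0,0.2],0,0],[[0,0,0.5],0,0],[[0,0,0.9],0,0],[[0,0,1.3],0,0],[[0,0,1.7],0,0],[[0,0,2.0],0,0],[[0,0,2.2],0,0],[[0,0,2.3],0,0],[[0,0,2.3],0,0],[[0,0,2.3],0,0],[[0,0,2.3],0,0]]'

```text
time: 11.57
ee_pos: [0.5383, -0.1668, 0.1843]
tcp_rot: [-178.2, 90.0, -170.7]
wrist_force: [-0.2, 0.3, -3.7]
opening: 0.0044
```

```bash
python3 look.py 7
```

```text
[[-0.2815  0.6622 -3.7754 -0.0225  0.0048 -0.0463]
 [ 0.4992 -0.9371 -4.0506  0.0138 -0.0271  0.028 ]]
[ 0.5383 -0.1668  0.1843] 0.004116212240234003 11.6667 jaw 7.50704555455893 [ 0.0001 -0.     -1.    ]
```

View pics/v7.png

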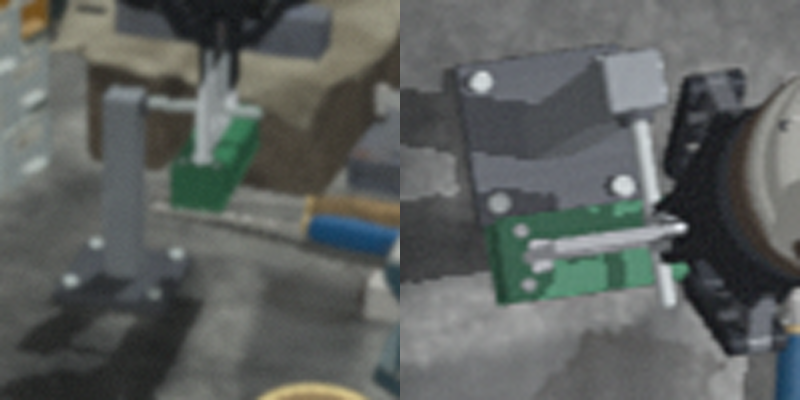

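The peg shows through on both sides of the flange. Lowering until the peg takes the weight.

Call:
play_rows --rows '[[[0.1,0,0],0,0],[[0.2,0,0],0,0],[[0.3,0,0],0,0],[[0.35,0,0],0,0],[[0.35,0,0],0,0]]'

```text
time: 12.08
ee_pos: [0.5383, -0.1668, 0.1806]
tcp_rot: [158.5, 90.0, 166.1]
wrist_force: [0.4, -0.5, -4.2]
opening: 0.0045
```

Call:
play_rows --rows '[[[0.05,0,0],0,0],[[0.05,0,0],0,0],[[0.05,0,0],0,0]]'

```text
time: 12.33
ee_pos: [0.5384, -0.1668, 0.1803]
tcp_rot: [-34.4, 90.0, -26.9]
wrist_force: [1.2, 1.3, -4.0]
opening: 0.0045
```

Call:
play_rows --rows '[[[0.03,0,0],0,0],[[0.03,0,0],0,0],[[0.03,0,0],0,0]]'

```text
time: 12.58
ee_pos: [0.5385, -0.1668, 0.1802]
tcp_rot: [-24.4, 90.0, -16.9]
wrist_force: [-0.2, -0.3, -2.9]
opening: 0.004
```

Call:
play_rows --rows '[[[0.04,0,0],0,0],[[0.04,0,0],0,0],[[0.04,0,0],0,0]]'

```text
time: 12.83
ee_pos: [0.5385, -0.1668, 0.18]
tcp_rot: [-25.9, 90.0, -18.3]
wrist_force: [-2.1, 0.2, 1.2]
opening: 0.0044
```

Call:
play_rows --rows '[[[0.03,0,0],0,0],[[0.03,0,0],0,0],[[0.03,0,0],0,0]]'

```text
time: 13.08
ee_pos: [0.5385, -0.1668, 0.1799]
tcp_rot: [-25.0, 90.0, -17.4]
wrist_force: [-2.7, 0.3, 5.6]
opening: 0.0044
```

Call:
play_rows --rows '[[[-0.03,0,0],0,0],[[-0.03,0,0],0,0],[[-0.03,0,0],0,0]]'

```text
time: 13.33
ee_pos: [0.5385, -0.1668, 0.1799]
tcp_rot: [-24.7, 90.0, -17.2]
wrist_force: [-1.6, 0.4, 5.1]
opening: 0.0045
```

```bash
python3 look.py 8;python3 look.py 8
```

```text
[[-1.9623  0.5898  5.2071  0.157   0.4263  0.0191]
 [-1.4412 -0.3328  5.5561  0.1613  0.408  -0.0025]]
[ 0.5385 -0.1668  0.1799] 0.004507982556817917 13.4333 jaw 7.508658656123334 [ 0.0005 -0.0001 -1.    ]
[[-2.6736  1.1947  6.1348  0.0923  0.4188  0.0002]
 [-2.0614  1.8028  5.0417  0.1376  0.4225 -0.0351]]
[ 0.5385 -0.1668  0.1799] 0.004336188785854344 13.5333 jaw 7.514181784275042 [ 0.0005 -0.0002 -1.    ]
```

View pics/v8.png

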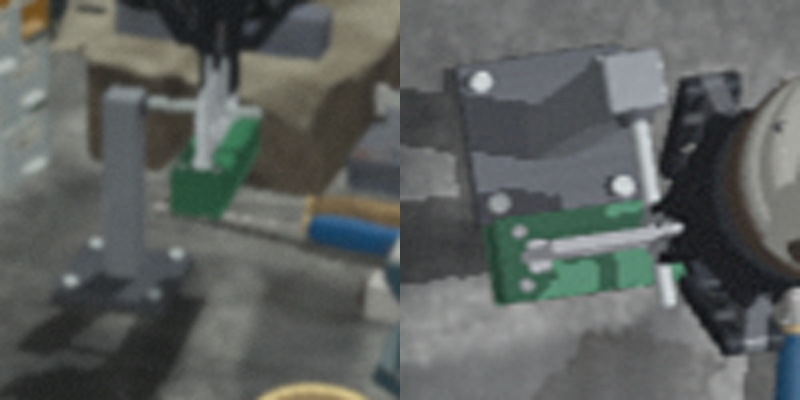

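Call:
play_rows --rows '[[[-0.04,0,0],0,0],[[-0.04,0,0],0,0],[[-0.04,0,0],0,0],[[-0.04,0,0],0,0]]'

```text
time: 13.87
ee_pos: [0.5384, -0.1668, 0.18]
tcp_rot: [-60.9, 90.0, -53.4]
wrist_force: [-0.9, 0.2, 2.9]
opening: 0.0041
```

```bash
python3 look.py 9;python3 look.py 9
```

```text
[[-1.4949 -0.155   3.0744  0.0065  0.1961 -0.0296]
 [-0.7509 -0.3957  2.9628  0.0934  0.1755  0.0489]]
[ 0.5384 -0.1668  0.18  ] 0.004362931818418759 13.9667 jaw 7.513837918758158 [ 0.0001 -0.     -1.    ]
[[-0.1926  0.8617  3.2471  0.0476  0.1341  0.0135]
 [-0.6319  0.037   3.5776  0.0045  0.1603 -0.0582]]
[ 0.5384 -0.1668  0.18  ] 0.00417775102190667 14.0667 jaw 7.513076432498137 [ 0.0001 -0.     -1.    ]
```

Call:
play_rows --rows '[[[-0.03,0,0],0,0],[[-0.03,0,0],0,0],[[-0.03,0,0],0,0],[[-0.03,0,0],0,0]]'

```text
time: 14.4
ee_pos: [0.5384, -0.1668, 0.1801]
tcp_rot: [154.4, 90.0, 161.9]
wrist_force: [-0.2, 0.0, -0.5]
opening: 0.0044
```

```bash
python3 look.py 9;python3 look.py 9
```

```text
[[-0.853   0.0906 -0.1972 -0.0724 -0.035  -0.0588]
 [ 0.3533 -0.0188 -0.3352  0.0015 -0.0359  0.0333]]
[ 0.5384 -0.1668  0.1801] 0.004327624852856998 14.5 jaw 7.512939577689831 [-0.0002  0.0001 -1.    ]
[[ 0.7215 -0.7845 -0.6312 -0.0256 -0.0154 -0.0178]
 [ 0.7542 -0.85   -0.0527  0.0462 -0.0989 -0.0039]]
[ 0.5384 -0.1668  0.1801] 0.004390857398659989 14.6 jaw 7.512614112701366 [-0.0002  0.     -1.    ]
```

The wrist force and moment are now zero, so the peg carries the whole weight and the box is level. Opening gently.

Call:
play_rows --rows '[[[0,0,0],0,0],[[0,0,0],0,0.3],[[0,0,0],0,0.5],[[0,0,0],0,0.6],[[0,0,0],0,0.7],[[0,0,0],0,0.8],[[0,0,0],0,1.0],[[0,0,0],0,1.3],[[0,0,0],0,1.7],[[0,0,0],0,2.2],[[0,0,0],0,2.6],[[0,0,0],0,3.0]]' --squeeze 20

```text
time: 15.6
ee_pos: [0.5384, -0.1668, 0.1803]
tcp_rot: [18.4, 90.0, 25.9]
wrist_force: [-0.3, -0.0, 0.2]
opening: 0.0299
```

Call:
play_rows --rows '[[[0,0,0],0,3.5],[[0,0,0],0,4],[[0,0,0],0,4],[[0,0,0],0,4],[[0,0,0],0,4]]'

```text
time: 16.02
ee_pos: [0.5384, -0.1668, 0.1803]
tcp_rot: [53.3, 90.0, 60.8]
wrist_force: [1.2, 0.6, -0.6]
opening: 0.0401
```

```bash
python3 look.py 10
```

```text
[[-0.0007 -0.7284  0.2394 -0.0169 -0.0006 -0.0154]
 [-0.9287 -0.2915 -0.3209  0.0099  0.0255 -0.0393]]
[ 0.5384 -0.1668  0.1803] 0.040047926518580995 16.1167 jaw 7.511017931105726 [ 0. -0. -1.]
```

View pics/v10.png

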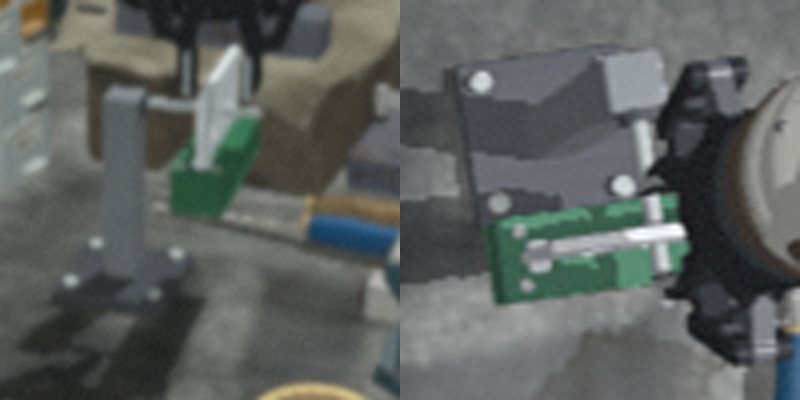

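The box hangs level with the fingers clear. Retracting straight up.

Call:
play_rows --rows '[[[-0.3,0,0],0,4],[[-1,0,0],0,4],[[-2,0,0],0,4],[[-3.3,0,0],0,4],[[-4.8,0,0],0,4],[[-6.5,0,0],0,4],[[-8.3,0,0],0,4],[[-10,0,0],0,4],[[-11.5,0,0],0,4],[[-12.6,0,0],0,4],[[-13,0,0],0,4],[[-13,0,0],0,4]]'

```text
time: 17.12
ee_pos: [0.5387, -0.1669, 0.312]
tcp_rot: [-24.4, 89.9, -16.9]
wrist_force: [0.5, 0.1, 0.2]
opening: 0.0399
```

Call:
play_rows --rows '[[[0,0.5,-1],0,4],[[0,1.5,-3],0,4],[[0,2.5,-5],0,4],[[0,3.5,-7],0,4],[[0,4.5,-9],0,4],[[0,5.5,-11],0,4],[[0,6.5,-13],0,4],[[0,7.5,-14.5],0,4],[[0,8,-15],0,4],[[0,8,-15],0,4],[[0,8,-15],0,4]]'

```text
time: 18.03
ee_pos: [0.3796, -0.1071, 0.3101]
tcp_rot: [-29.6, 90.0, -22.1]
wrist_force: [-0.3, -0.2, -0.5]
opening: 0.0402
```

```bash
python3 look.py 11; python3 - <<'E'
from h import *
np.set_printoptions(precision=4,suppress=True)
for cam in("top","scene"):
    z=np.load(f"pics/{cam}11.npz");cv2.imwrite(f"pics/{cam}11.png",z['im'])
    p=cloud(cam,z['d']).reshape(-1,3); im=z['im'].reshape(-1,3).astype(int)
    a=np.radians(97.5);u=np.array([np.cos(a),np.sin(a),0]);n=np.array([np.sin(a),-np.cos(a),0])
    q=p-[.5384,-.1668,0];s=q@u;t=q@n
    g=(abs(s)<.08)&(abs(t)<.03)&(im[:,1]>im[:,2]+25)&(im[:,1]>im[:,0]+15)&(p[:,2]>.125)&(p[:,2]<.155)
    A=np.c_[s[g],t[g],np.ones(g.sum())]; print(cam,g.sum(),'slopes deg',np.degrees(np.linalg.lstsq(A,p[g,2],rcond=None)[0][:2]),'s',s[g].min(),s[g].max(),'z',np.median(p[g,2]))
    f=(abs(s)<.065)&(abs(t)<.008)&(p[:,2]>.194)&(p[:,2]<.22); print('  flange',f.sum(), np.degrees(np.polyfit(s[f],p[f,2],1)[0]))
    z0=np.load(f"pics/{cam}0.npz")['im']; 
E
```

```text
[[-0.2715  0.7795 -0.343   0.0082 -0.0409  0.0178]
 [-0.1005 -0.2669  0.2125  0.0091  0.0563 -0.038 ]]
[ 0.3799 -0.1073  0.3098] 0.039788228949165325 18.1333 jaw 7.518234294269389 [-0.0005  0.0001 -1.    ]
top 895 slopes deg [-0.2129  0.1716] s -0.06993337787117829 0.07232906700088584 z 0.14361713717420121
  flange 220 -0.5003134897074599
scene 326 slopes deg [-3.0649  4.4836] s -0.05846497374943097 0.07864483281267032 z 0.14107929446991013
  flange 81 -0.11259347426963986
```

View pics/top11.png

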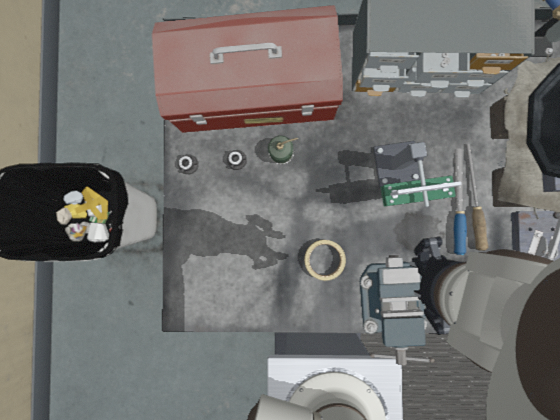

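View pics/scene11.png

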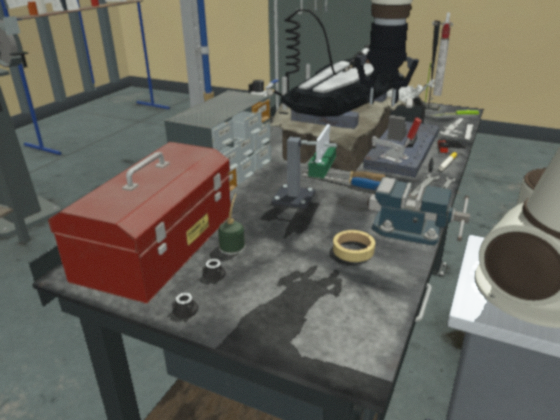

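The top view shows the box hanging level at about (420,190), with the peg through its middle, tip at about (427,205). The can, castings and tape are where they were. I'll wait briefly, check that it's still, then hand in.

Call:
play_rows --rows '[[[0,0,0],0,4],[[0,0,0],0,4],[[0,0,0],0,4],[[0,0,0],0,4],[[0,0,0],0,4],[[0,0,0],0,4],[[0,0,0],0,4],[[0,0,0],0,4]]'

```text
time: 18.8
ee_pos: [0.3792, -0.1071, 0.3103]
tcp_rot: [-30.9, 90.0, -23.4]
wrist_force: [-0.4, 0.3, 0.0]
opening: 0.0403
```

```bash
python3 look.py 12; python3 - <<'E'
from h import *
a=np.load("pics/top11.npz")['im'].astype(int);b=np.load("pics/top12.npz")['im'].astype(int);c=np.load("pics/top0.npz")['im'].astype(int)
print('box region 11 vs 12',abs(a-b)[170:215,375:470].mean(),'bg',abs(a-b)[20:110,170:330].mean())
for n,(x0,y0,x1,y1) in {'tape':(300,235,350,285),'oil':(262,132,303,168),'c0':(170,148,200,176),'c1':(222,145,250,172)}.items(): print(n,abs(b-c)[y0:y1,x0:x1].mean())
print(bot.job_done())
E
```

```text
[[-0.0903  0.5381 -0.0946  0.0216 -0.0261 -0.0521]
 [-0.3807  0.4236 -0.2251 -0.048  -0.0516  0.0109]]
[ 0.3792 -0.1071  0.3103] 0.04031214263360022 18.9 jaw 7.513627972828391 [ 0.0001 -0.     -1.    ]
box region 11 vs 12 1.4003898635477583 bg 1.3015046296296295
tape 15.355066666666668
oil 1.9223125564588979
c0 1.7678571428571428
c1 1.8659611992945326
the job is handed in; nothing more can be done
None
```

The box is hanging level and still on the peg by its middle hole (hole_b), and the job was handed in at about 18.9 s.

- **Weighing:** I pinched the flange over its middle and lifted. The box weighed about 4.25 N (0.43 kg). The moment put the weight 0–4 mm from the middle, where an end slug would give 29 mm.
- **Hanging:** In the same grip I slid it about 35 mm onto the peg without contact. I lowered it until the wrist force and moment read about zero, then opened the fingers. While lowering I briefly pressed about 5–6 N on the peg and backed off before releasing.
- **Level and still:** From the top camera, the box top slopes 0.2° and the flange 0.5°. The scene camera gave 0.1° for the flange but 3–4.5° for the box top. That camera read up to 3–4° (either axis) even with the box flat on the bench, or lifted and level, so I put no weight on it. Pictures about 0.8 s apart showed no movement beyond noise.
- **Other objects:** The oil can and castings were unchanged between the first and last pictures. The tape-roll patch did change in brightness (difference 15, against about 2 elsewhere). The roll sits at the same pixels as before and nothing came near it, so I take it to be lighting or the arm's shadow; I did not measure its position again.

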